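Unclip the saucepan's handle and put the lid on for the cupboard

TASK

Get the saucepan ready for the cupboard. Squeeze in the two red release buttons on its detachable handle and keep them squeezed while you draw the handle straight out of its socket, without dragging or tipping the pan, then set the handle down in the white tray. Put the lid on the pan so that it sits fully home; drop neither handle nor lid, and leave the other things on the worktop as they are.

Things in the scene. Friction and masses are not known exactly. Their poses are not given: they have to be found in the camera images.
- saucepan: Round steel saucepan, loose, about 0.8 kg, 65 mm high, 160 mm across (163 at the rim), wall 3 mm, 154 mm inside. Origin: centre of its underside, z up. On its own +x side a dark steel handle socket, 28 mm wide and 19 mm high, ends 116 mm from the pan's axis, its middle 45 mm above the worktop; a small wire grip on the -x side reaches 97 mm from the axis.
- socket_mouth (a point): Centre of the mouth of the saucepan's handle socket; the handle comes out along +x of this frame (the pan's own +x, level).
- pan_handle: Black detachable handle, loose, about 0.13 kg, clipped in the pan's socket. Origin: on its axis at the shoulder that meets the socket mouth; +x runs out along the grip, z up. From the shoulder a latch block 24 x 24 mm, 46 mm long, then a grip 22 x 21 mm to 95 mm and a steel loop to 108 mm; behind it a steel tongue 19 x 12 mm, 32 mm long, inside the socket. Clipped, it has about 2 degrees and 1 mm of play.
- handle_buttons (a point): Point on the handle's axis midway between the two red buttons, 24 mm out from the shoulder; x out along the grip, y towards the left button. The buttons (28 mm long, 15 mm high, centred on the axis) stand 5 mm proud of the block's sides: 34 mm across when out, 24 mm squeezed in. Pinch here along y to press both and hold the handle.
- handle_mid (a point): Point on the handle's axis at the middle of its whole length (38 mm out from the shoulder).
- handle_tip (a point): Point on the handle's axis at the far end of its hanging loop (106 mm out from the shoulder).
- tongue_tip (a point): Point on the handle's axis at the inner end of its steel tongue (31 mm behind the shoulder).
- release_left (a joint): Travel of the red button on the handle's +y side, m: 0 = sprung out, 0.005 = fully in; about 2 N to start, 6 N fully in. Each button carries a hook in a window of the socket. Only with both in by more than 3.5 mm does the handle slide out, 35 mm straight along +x; pulled otherwise, it drags the pan along.
- release_right (a joint): Travel of the red button on the handle's -y side, m: 0 = out, 0.005 = fully squeezed in; same spring.
- pan_lid: Round steel lid, loose, about 0.22 kg, right way up. Origin: centre of its underside, z up. Flange 170 mm across, its underside 8 mm above the origin; below it a plug 147 mm across (tapering to 140) that goes inside the pan. With the flange on the pan's rim the lid's origin is 57 mm above the pan's underside. Black knob in the middle, 31 mm across, 28 to 42 mm above the origin, on a thinner neck.
- lid_knob (a point): Centre of the lid's knob, at the height to grip it (34 mm above the lid's origin, on its axis).
- tray: Shallow white enamel tray with a blue rim, fixed to the worktop, 200 mm long (its own x) by 126 mm wide (its own y) and 25 mm high over the rim; inside 192 x 118 mm, floor 4 mm above the worktop. Origin: centre of its underside. The handle is to lie on its floor.
- salt_shaker: Loose glass salt shaker, 44 mm in diameter, 90 mm high, origin at the centre of its underside. Leave it alone.
- pepper_mill: Loose dark wooden pepper mill, 58 mm in diameter, 150 mm high, origin at the centre of its underside. Leave it alone.
- jam_jar: Loose jam jar, 58 x 62 mm, 99 mm high, origin at the centre of its underside. Leave it alone.
Mind the look-alikes: they are no part of the job. There is more than one size of the pan_handle; the job needs the larger.

How it is judged:
On the way:
1. both release buttons are squeezed in while the handle slides out of the socket (value of joint each of release_left, release_right above 0.002 m and x of pan_handle in the frame of socket_mouth above 0.004 m and distance between pan_handle and socket_mouth below 0.036 m), for 0.05 s.
At the end, for the whole second after the job is handed in: Handle at rest on the tray floor, both ends inside its rim, middle under 26 mm above the worktop; lid level on the pan (within 3 mm of height, 8 mm of centre, 0.05 rad); pan upright within 60 mm of where it stood; nothing moving (x of handle_tip in the frame of tray between -0.1 and 0.1 m and y of handle_tip in the frame of tray between -0.063 and 0.063 m and x of tongue_tip in the frame of tray between -0.1 and 0.1 m and y of tongue_tip in the frame of tray between -0.063 and 0.063 m and z of handle_mid in the frame of tray below 0.026 m and z of pan_lid in the frame of saucepan between 0.053 and 0.06 m and horizontal distance between pan_lid and saucepan below 0.008 m and angle between the z axis of pan_lid and the z axis of saucepan, either way round below 0.05 rad and angle between saucepan's own z axis and vertical below 0.05 rad and angle between pan_lid's own z axis and vertical below 0.1 rad and distance of saucepan from where it was at the start of the episode below 0.06 m and linear speed of each of pan_handle, pan_lid, saucepan below 0.02 m/s); the robot touches nothing.
It fails at once if the saucepan is dragged more than 60 mm or tipped (distance of saucepan from where it was at the start of the episode above 0.06 m or angle between saucepan's own z axis and vertical above 0.25 rad).
It fails at once if a bystander (salt shaker, pepper mill, jam jar) is shifted by more than 40 mm or knocked over (distance of any of salt_shaker, pepper_mill, jam_jar from where it was at the start of the episode above 0.04 m or angle between any of salt_shaker, pepper_mill, jam_jar's own z axis and vertical above 0.6 rad).
It fails at once if the handle is dropped (from more than about 3 cm) (linear speed of pan_handle above 0.8 m/s and contact force between the fingers and pan_handle below 0.1 N).
It fails at once if the lid is dropped (from more than about 3 cm) (linear speed of pan_lid above 0.8 m/s and contact force between the fingers and pan_lid below 0.1 N).
It also fails if it takes over 56 s, if anything falls off the work surface, if the arm or the gripper's body presses on something with over 40 N, if the wrist force passes 120 N, or if a joint passes its speed limit or range.

ROBOT

A 6-joint arm with a two-finger parallel gripper is mounted at the origin on a cart in front of the work surface, level with it; the furniture and walls round the work are solid. World frame = base frame: x ahead of the robot, y to its left, z up, the work surface at z = 0. Lengths are in m, angles in rad, forces in N, time in s.
With the tool pointing down it reaches from about 0.275 to 1 m from the base axis. Payload 8.4 kg.
Tool frame: the origin (TCP) lies at the very end of the fingers, on their centre line; the grasp point (between the pads) lies 19 mm behind it; z points along the fingers, y is the line along which they close (so a half turn about z gives the same grasp; the last joint's range is limited). The gripper opens to 85 mm and grips with 20 to 120 N. Pads are 22 mm wide; open, the fingers measure 114 mm over their backs; the gripper's body (76 mm by 85 mm) begins 54 mm behind the grasp point. The pads swing forward as they close: fully open they stand 13 mm farther back than shut.
Start: joints at [1.258, 0.353, 1.633, -0, 1.155, -0.002], TCP at [0.191, 0.595, 0.231] pointing down, gripper open.
Joint ranges: [-2.63, 2.63], [-0.92, 2.1], [0.06, 2.66], [-1.3, 4.44], [0, 2.69], [-3.02, 3.02]. Speed limits (rad/s): [2.22, 2.22, 2.79, 3.14, 3.14, 3.14].

INTERFACE

Orientations are given as a rotation vector (axis times angle).
In Python, from bench import state, eyes, order gives the robot as it stands. The module is installed in compiled form; this text tells all that it offers.
- The arm moves only by the shell command python3 -m handwheel 'ROWS'. ROWS is JSON, a list that holds one entry, the list of rows, each a list of 5 numbers: the closure, from -1 (fully open) to 1 (shut), then the shift along the tool's x, y, z in units of 0.05 m (1.0 is 0.05 m), then the turn about the tool's z in units of 180 degrees (1.0 is 180 degrees). In form: [[[gripper, x, y, z, twist], ...]]. A call has 1 to 8 rows; each row shifts and turns the commanded pose from where the row before left it, along the tool's axes as they then stand; what a row does not reach is not made up. A row lasts 1/8 s, in which the tool goes at most 62.5 mm and 10.7 degrees, less where a joint would pass 70% of its speed; a pose out of reach is approached as far as the arm can. A call with a number of a shift or a turn outside -1 to 1 is refused whole. A call with a gripper value outside its range is refused whole. The fingers move at their own pace and stop on an object; the grip force is fixed at half the most. Time passes only in rows, so rows that do not move let the fingers close. It gives the time, the measured TCP pose, the force, the opening and the grip force at its end, in the units of the state.
- state(): the state, without advancing time (a new reading comes with each control period).
- eyes.grab_frame(name): name is "scene" or "side" or "wrist"; returns a dict with "pixels" (384x512x3 uint8, red, green, blue), "camera_matrix" (3x3 intrinsics, pixels), "cam_to_world" (4x4, takes a point from camera to world coordinates). Camera axes: x right, y up, looking along -z (the intrinsics and any distortion apply to the point x, -y, -z); pixel columns grow to the right and rows downward; lengths in m; the calibration is good to about 2 mm. A picture is of the moment at which its call begins. There is no depth.
- order.close_job(): hands the job in; it is judged then, once.
The state is a dict: "time_s": time; "q": joint angles; "dq": joint speeds; "joint_efforts": joint torques, N m; "tool_pos": TCP position; "eef_rot": TCP orientation; "ft_force": force on the tool from outside, world axes, zero at the start; "torque": the same for the moment, N m; "gripper_width": opening from 0.0 (shut) to 1.0 (fully open); "gripper_force": force on a finger pad.
Only numpy, scipy, OpenCV 4.12 (cv2) and the standard library are available. Lean on these libraries where they do the work, as an engineer would, in place of code of your own. Each camera call takes 0.05 s, during which the arm holds its last target. There are 200 camera calls.

## Working session

There is one attempt and no reset: what is moved stays moved. The work goes in short steps, Python scripts to look and compute and a shell command to move; the robot and the scene stay as the last step left them, time stands still between calls to the robot, and variables do not carry over. Pictures are saved under pics/ and viewed, at most 10 in all, crops included, and the job is handed in when it is done.

```bash
mkdir -p pics
cat > h.py <<'E'
import numpy as np, cv2, json
from bench import state, eyes, order
def snap(name,fn=None):
    f=eyes.grab_frame(name); np.savez('pics/'+(fn or name)+'.npz',p=f['pixels'],K=f['camera_matrix'],T=f['cam_to_world'])
    cv2.imwrite('pics/'+(fn or name)+'.png',f['pixels'][:,:,::-1]); return f
def load(fn):
    d=np.load('pics/'+fn+'.npz'); return d['p'],np.array(d['K']),np.array(d['T'])
def ray(fn,u,v,z):
    p,K,T=load(fn); d=np.linalg.inv(K)@[u,v,1]; d=T[:3,:3]@(d*[1,-1,-1]); o=T[:3,3]
    return o+d*(z-o[2])/d[2]
def proj(fn,P):
    p,K,T=load(fn); c=T[:3,:3].T@(np.atleast_2d(P)-T[:3,3]).T; c=c*np.array([[1],[-1],[-1]]); q=K@c; return (q[:2]/q[2]).T
E
python3 - <<'E'
from h import *
a=snap('scene','s0'); b=snap('side','d0')
print(a['cam_to_world'],b['cam_to_world'],a['camera_matrix'],b['camera_matrix'],state(),sep='\n')
cv2.imwrite('pics/s0b.png',cv2.resize(cv2.imread('pics/s0.png'),(800,600),interpolation=cv2.INTER_CUBIC))
cv2.imwrite('pics/d0b.png',cv2.resize(cv2.imread('pics/d0.png'),(800,600),interpolation=cv2.INTER_CUBIC))
E
```

```text
[[ 0.77292597  0.32937661 -0.54230664 -0.061671  ]
 [-0.63438443  0.41720981 -0.65076291 -0.82920418]
 [ 0.01190957  0.84702244  0.53142369  0.67973223]
 [ 0.          0.          0.          1.        ]]
[[ 0.80235278  0.35497798 -0.47981315  0.01593871]
 [-0.59664558  0.4559947  -0.66036573 -0.78961912]
 [-0.01562304  0.81612467  0.57766465  0.72635981]
 [ 0.          0.          0.          1.        ]]
[[485.3220246    0.         255.45966065]
 [  0.         485.3220246  187.22661429]
 [  0.           0.           1.        ]]
[[366.50093344   0.         254.98096032]
 [  0.         366.50093344 197.53634499]
 [  0.           0.           1.        ]]
{'time_s': 0.1, 'q': array([ 1.25759959e+00,  3.53570237e-01,  1.63408398e+00, -8.45639391e-06,
        1.15520846e+00, -2.41751093e-03]), 'dq': array([-0.00098732, -0.00171919, -0.00058216,  0.00013676,  0.0003212 ,
       -0.00148215]), 'joint_efforts': array([-9.10461245e-05, -6.06354547e+01, -3.42818856e+01, -1.45741719e-04,
        3.96451927e-03, -1.91053078e-05]), 'tool_pos': array([0.19100146, 0.59463294, 0.2306318 ]), 'eef_rot': array([-4.86173576e-01, -3.10355115e+00,  1.97194536e-03]), 'ft_force': array([ 0.32546478, -0.39590052, -0.27203506]), 'torque': array([-0.04578308,  0.0135762 ,  0.03000245]), 'gripper_force': 0.0, 'gripper_width': 1.0008588899530848}
```

View pics/s0b.png

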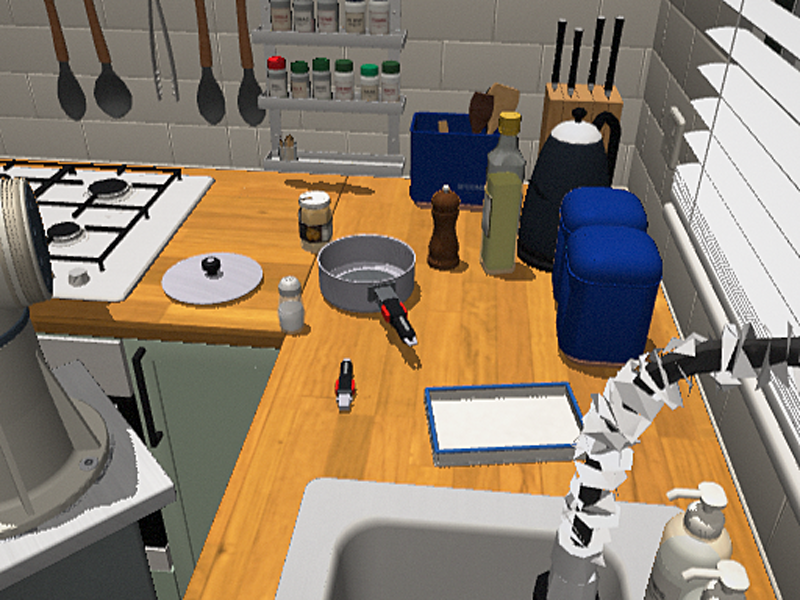

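View pics/d0b.png

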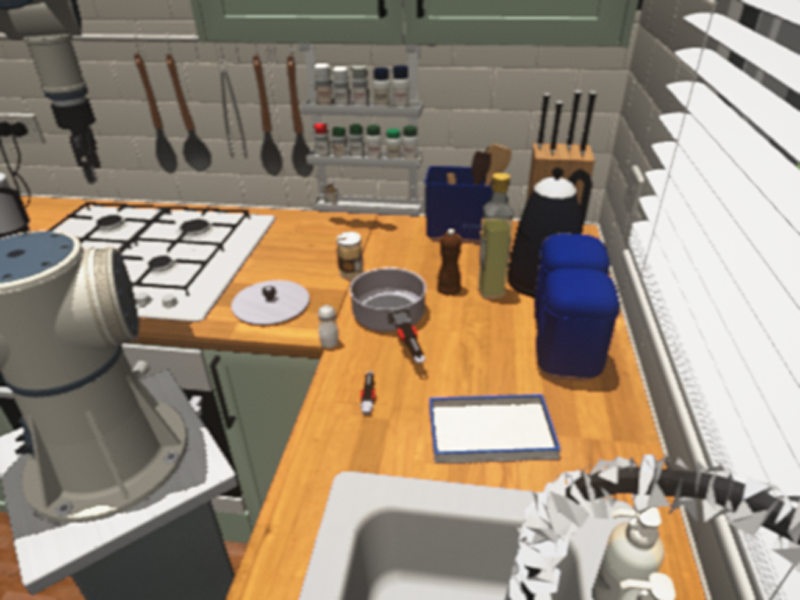

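Candidates for the handle: (a) the one in the pan's socket, about (400,315) in the 800-px scene picture, and (b) a loose shorter one on the worktop at (345,385). By the description (clipped in the socket, the larger size) it is (a). I'll check it in a close crop.

Run:
```python
from h import *
im=cv2.imread('pics/s0.png'); o=np.zeros((600,800,3),np.uint8)
def c(x0,y0,x1,y1,k,X,Y):
    r=cv2.resize(im[y0:y1,x0:x1],None,fx=k,fy=k,interpolation=cv2.INTER_CUBIC); o[Y:Y+r.shape[0],X:X+r.shape[1]]=r
c(195,145,285,265,5,0,0)      # pan: px=195+X/5, 145+Y/5
c(100,155,185,205,4,455,0)   # lid: 100+(X-455)/4,155+Y/4
c(268,240,382,300,3,455,210) # tray
cv2.imwrite('pics/c0.png',o)
```

```text
(no output)
```

View pics/c0.png

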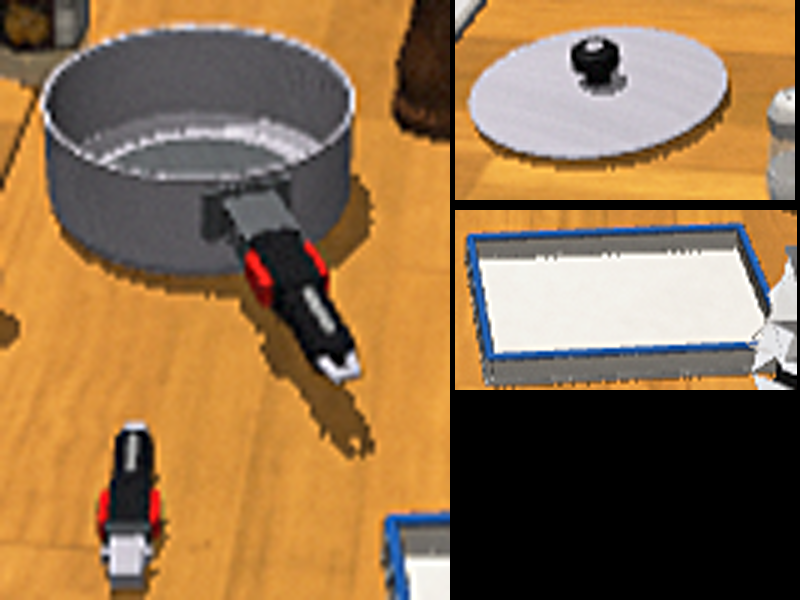

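Run:
```python
from h import *
from scipy.optimize import least_squares
P=lambda X,Y:(195+X/5-.1,145+Y/5-.1); L=lambda X,Y:(100+(X-455)/4,155+Y/4); T=lambda X,Y:(268+(X-455)/3,240+(Y-210)/3)
def circ(pts,z,r):
    w=np.array([ray('s0',*p,z)[:2] for p in pts])
    s=least_squares(lambda c:np.hypot(*(w-c[:2]).T)-r,w.mean(0)); print(s.x,np.round(s.fun*1e3,1)); return s.x
pan=circ([P(*p) for p in [(42,110),(357,110),(200,25),(120,42),(290,42),(90,155),(310,155),(200,181)]],.065,.0815)
lid=circ([L(*p) for p in [(470,95),(728,80),(600,27),(530,45),(700,45),(490,132),(600,157),(680,135)]],.010,.085)
print('knob',ray('s0',*L(596,57),.035))
tip=ray('s0',*P(345,375),.045); b1=ray('s0',*P(258,280),.045);b2=ray('s0',*P(320,272),.045)
d=tip[:2]-pan; print('tip',tip,'btn mid',(b1+b2)/2,'dist',np.hypot(*d),np.hypot(*((b1+b2)[:2]/2-pan)),'yaw',np.degrees(np.arctan2(d[1],d[0])),np.degrees(np.arctan2(*((b1+b2)[:2]/2-pan)[::-1])))
for q in [(470,238),(741,228),(772,347),(489,356)]: print('tray',ray('s0',*T(*q),.025))
print('small',ray('s0',*P(133,430),.01),ray('s0',*P(125,580),.01))
S=lambda x,y:(x/1.5625,y/1.5625)
for n,q,z in [('salt',(290,282),.085),('pepper',(446,192),.145),('jar',(316,198),.095),('faucetbase?',(575,590),0)]: print(n,ray('s0',*S(*q),z))
s=state(); import scipy.spatial.transform as t; print(t.Rotation.from_rotvec(s['eef_rot']).as_matrix().round(3))
# side cam check
print(proj('d0',[[*pan,.065],[*lid,.01],tip])*1.5625)
```

```text
[0.5934946  0.03986603] [ 0.1 -1.   0.5 -4.9 -3.4 -3.8 -3.3 -1. ]
[0.40442367 0.22711087] [ 0.1 -1.1  0.9 -1.3 -2.8 -3.5  0.4 -0.4]
knob [0.40369104 0.22614256 0.035     ]
tip [ 0.51407401 -0.16922082  0.045     ] btn mid [ 0.54470117 -0.09211813  0.045     ] dist 0.22366256597430884 0.1407146726272435 yaw -110.79902811812504 -110.2889285246524
tray [ 0.47909438 -0.24097257  0.025     ]
tray [ 0.63751473 -0.35296636  0.025     ]
tray [ 0.55886878 -0.44437863  0.025     ]
tray [ 0.41141037 -0.33681956  0.025     ]
small [ 0.44307469 -0.10539667  0.01      ] [ 0.3798405  -0.18679954  0.01      ]
salt [0.43525924 0.02392036 0.085     ]
pepper [0.74828273 0.02313896 0.145     ]
jar [0.62092226 0.22812122 0.095     ]
faucetbase? [ 0.40600549 -0.560758    0.        ]
[[-0.952  0.306 -0.   ]
 [ 0.306  0.952 -0.001]
 [-0.    -0.001 -1.   ]]
[[388.36184723 288.00684887]
 [270.63286504 301.04522264]
 [420.47635465 361.58647991]]
```

```bash
python3 -m handwheel '[[[-1,0,0,0,0.0575],[-1,0,0,0,0.0575],[-1,0,0,0,0.0575],[-1,0,0,0,0.0575],[-1,0,0,0,0.0575],[-1,0,0,0,0.0575],[-1,0,0,0,0.0575],[-1,0,0,0,0.0575]]]' >/dev/null; python3 -m handwheel '[[[-1,0,0,0,0.056],[-1,-0.646,0.715,0,0],[-1,-0.646,0.715,0,0],[-1,-0.646,0.715,0,0],[-1,-0.646,0.715,0,0],[-1,-0.646,0.715,0,0],[-1,-0.646,0.715,0,0],[-1,-0.646,0.715,0,0]]]'; python3 -m handwheel '[[[-1,-0.646,0.715,0,0],[-1,-0.646,0.715,0,0],[-1,-0.646,0.715,0,0],[-1,-0.646,0.715,0,0],[-1,-0.646,0.715,0,0],[-1,-0.646,0.715,0,0],[-1,-0.646,0.715,0,0],[-1,-0.646,0.715,0,0]]]'; python3 -m handwheel '[[[-1,-0.646,0.715,0,0],[-1,0,0,0,0],[-1,0,0,0,0]]]'
python3 - <<'E'
from h import *
f=snap('wrist','w1'); s=state(); print(f['camera_matrix'],f['cam_to_world'],s['q'],s['tool_pos'])
im=cv2.imread('pics/w1.png'); cv2.imwrite('pics/w1b.png',cv2.resize(im,(800,600),interpolation=cv2.INTER_CUBIC))
pan=np.array([.5935,.0399]);u=np.array([-.3535,-.9354])
print(proj('w1',[[*(pan+u*.140),.045],[*(pan+u*.222),.045],[*(pan+u*.116),.045],[*pan,.065]])*1.5625)
E
```

```text
time_s: 2.1
tool_pos: [0.3457, 0.2936, 0.2312]
eef_rot: [2.584, 1.787, -0.0]
ft_force: [0.9, -0.3, -0.5]
gripper_width: 0.998
gripper_force: 0.0
time_s: 3.1
tool_pos: [0.522, -0.0492, 0.2311]
eef_rot: [-2.584, -1.786, 0.0]
ft_force: [1.2, 0.8, 0.4]
gripper_width: 1.001
gripper_force: 0.0
time_s: 3.48
tool_pos: [0.543, -0.0902, 0.2307]
eef_rot: [-2.584, -1.785, 0.001]
ft_force: [0.8, 0.1, -0.9]
gripper_width: 0.997
gripper_force: 0.0
[[323.70851568   0.         257.09875591]
 [  0.         323.70851568 189.26377839]
 [  0.           0.           1.        ]] [[ 0.9350101   0.33521028  0.11571596  0.57366269]
 [-0.35461687  0.88541154  0.3004884  -0.01450035]
 [-0.00172944 -0.32199452  0.94673995  0.37433731]
 [ 0.          0.          0.          1.        ]] [-1.66766947e-01  2.38400864e-01  1.79374970e+00  2.83875492e-04
  1.11068328e+00  1.93991789e-01] [ 0.54293893 -0.0897836   0.2309056 ]
[[401.70473374 253.37225162]
 [401.84011606 364.12195303]
 [401.6610178  217.61035959]
 [401.33274997  10.89679516]]
```

View pics/w1b.png

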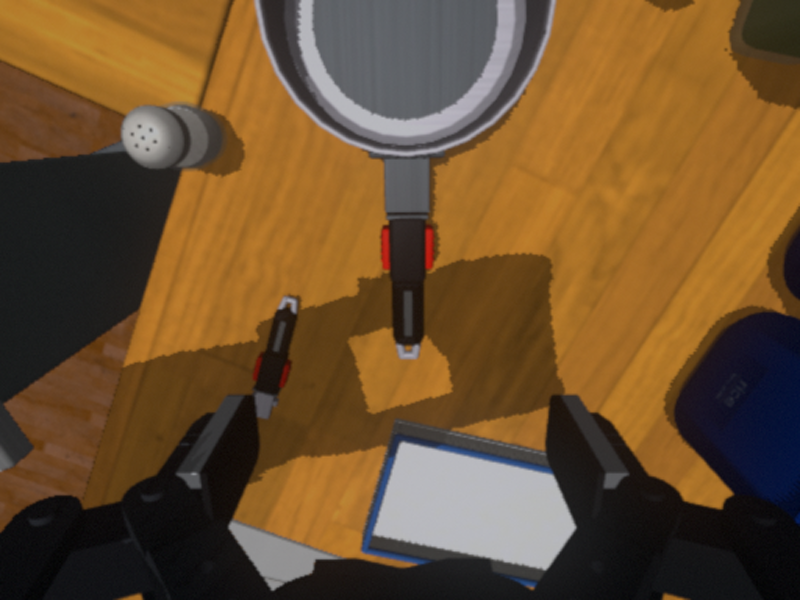

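The wrist view shows the larger handle straight in the image: buttons centred at (408,247), loop end at (408,358), shoulder at (407,217). The loose short handle is at (275,355), the salt shaker at (165,135), the tray at (470,500).

Run:
```python
from h import *
k=1.5625
s=state(); t=s['tool_pos']; ang=np.radians(69.3); X=np.array([np.cos(ang),np.sin(ang)]);Y=np.array([np.sin(ang),-np.cos(ang)])
print('tcp px',proj('w1',[t])*k,'(finger mid seen ~403.5)')
for n,p,z in [('btn',(408,247),.048),('tip',(408,357),.047),('shoulder',(407,217),.057)]:
    w=ray('w1',p[0]/k,p[1]/k,z)[:2]; d=w-t[:2]; print(n,w,'tool x,y mm',1e3*d@X,1e3*d@Y)
for p in [(402,437),(382,440),(365,551)]: print('tray',ray('w1',p[0]/k,p[1]/k,.025))
```

```text
tcp px [[396.15119694 391.81670594]] (finger mid seen ~403.5)
btn [ 0.54969617 -0.08779235] tool x,y mm 4.25121556780848 5.617168679968968
tip [ 0.52147983 -0.16312537] tool x,y mm -76.19237766602586 5.8506868444275595
shoulder [ 0.55654423 -0.06746513] tool x,y mm 25.686807671435812 4.837980631936436
tray [ 0.48852174 -0.23792958  0.025     ]
tray [ 0.47240305 -0.23486241  0.025     ]
tray [ 0.41649421 -0.33599743  0.025     ]
```

```bash
python3 -m handwheel '[[[-1,0.04,0.05,0.5,0],[-1,0,0,0.8,0],[-1,0,0,0.8,0],[-1,0,0,0.5,0],[-1,0,0,0,0],[-1,0,0,0,0]]]'
python3 - <<'E'
from h import *
f=snap('wrist','w2'); s=state(); t=s['tool_pos']
p=f['pixels'].astype(int); m=(p[...,0]>120)&(p[...,1]<60)&(p[...,2]<60)
n,l,st,c=cv2.connectedComponentsWithStats(m.astype(np.uint8))
for i in range(1,n):
    if st[i,4]>25: print(st[i],c[i])
print('tcp',proj('w2',[t,[t[0],t[1],.048]]))
cv2.imwrite('pics/w2b.png',cv2.resize(cv2.imread('pics/w2.png'),(800,600),interpolation=cv2.INTER_CUBIC))
E
```

```text
time_s: 4.28
tool_pos: [0.5472, -0.0889, 0.1024]
eef_rot: [2.583, 1.787, 0.001]
ft_force: [-0.4, 0.4, -0.9]
gripper_width: 0.998
gripper_force: 0.0
[229 190  10  27 202] [233.63366337 202.61881188]
[275 190   8  11  79] [278.36708861 194.70886076]
tcp [[254.70665053 251.78306731]
 [255.21457506 209.99848156]]
```

View pics/w2b.png

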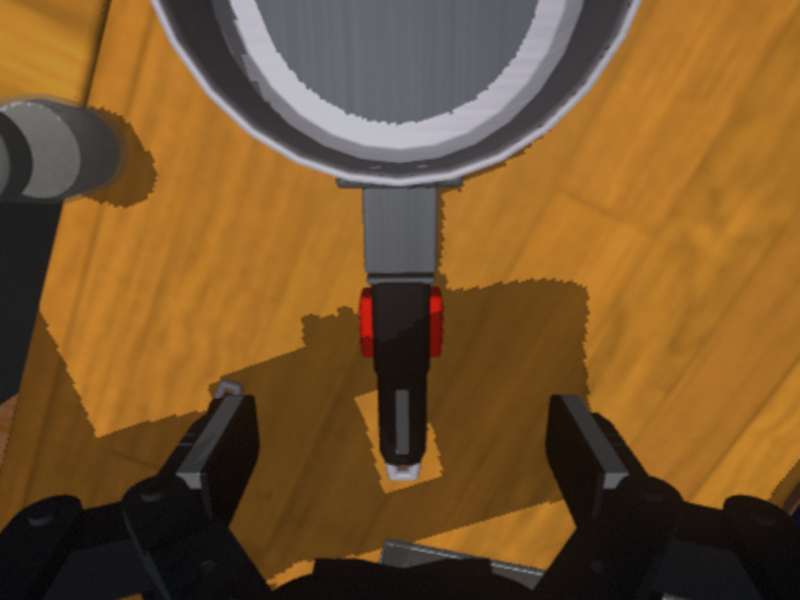

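The buttons are at (360–442, 322), centred between the fingertips (mid ≈402), and the handle is aligned with the tool. I'll descend and pinch.

```bash
python3 -m handwheel '[[[-1,0,0,0.5,0],[-1,0,0,0.5,0],[-1,0,0,0.54,0],[-1,0,0,0,0],[-1,0,0,0,0]]]' && python3 -m handwheel '[[[1,0,0,0,0],[1,0,0,0,0],[1,0,0,0,0],[1,0,0,0,0],[1,0,0,0,0],[1,0,0,0,0]]]'
```

```text
time_s: 4.95
tool_pos: [0.5477, -0.0896, 0.0257]
eef_rot: [2.583, 1.786, 0.002]
ft_force: [-0.3, -0.2, -0.6]
gripper_width: 0.998
gripper_force: 0.0
time_s: 5.7
tool_pos: [0.5468, -0.0896, 0.0248]
eef_rot: [2.584, 1.786, 0.0]
ft_force: [-1.9, 0.3, 6.1]
gripper_width: 0.274
gripper_force: 60.9
```

```bash
python3 -m handwheel '[[[1,-0.05,0,0,0],[1,-0.05,0,0,0],[1,-0.1,0,0,0],[1,0,0,0,0]]]' && python3 -m handwheel '[[[1,-0.1,0,0,0],[1,-0.1,0,0,0],[1,-0.1,0,0,0],[1,-0.1,0,0,0],[1,0,0,0,0]]]'
python3 - <<'E'
from h import *
snap('wrist','w3'); snap('scene','s3')
a=cv2.resize(cv2.imread('pics/w3.png')[:300],(512,300)); b=cv2.imread('pics/s3.png')[145:265,195:285]; b=cv2.resize(b,None,fx=2.5,fy=2.5)
o=np.zeros((300,512+225,3),np.uint8); o[:,:512]=a; o[:,512:]=b; cv2.imwrite('pics/c3.png',o)
E
```

```text
time_s: 6.2
tool_pos: [0.5434, -0.0995, 0.0245]
eef_rot: [2.584, 1.786, 0.0]
ft_force: [0.3, 0.4, 5.3]
gripper_width: 0.268
gripper_force: 60.6
time_s: 6.82
tool_pos: [0.5354, -0.1181, 0.0239]
eef_rot: [-2.584, -1.786, 0.002]
ft_force: [0.4, -0.3, -1.1]
gripper_width: 0.273
gripper_force: 59.8
```

View pics/c3.png

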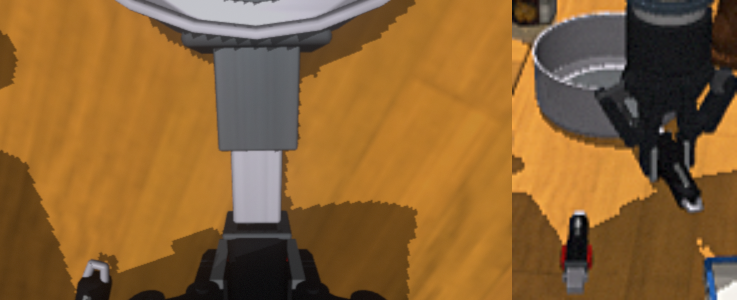

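The handle is sliding straight out with bare tongue visible, and the pan hasn't moved. I'll draw it clear and lift, and triangulate the tap near the tray.

```bash
python3 -m handwheel '[[[1,-0.1,0,0,0],[1,-0.15,0,0,0],[1,-0.15,0,0,0],[1,-0.2,0,0,0],[1,0,0,-0.4,0],[1,0,0,-0.8,0],[1,0,0,-0.8,0],[1,0,0,0,0]]]'
python3 - <<'E'
from h import *
k=1.5625
def tri(a,b):
    A=[];B=[]
    for fn,p in(('s0',a),('d0',b)):
        P,K,T=load(fn); d=T[:3,:3]@(np.linalg.inv(K)@[p[0]/k,p[1]/k,1]*[1,-1,-1]); d/=np.linalg.norm(d); M=np.eye(3)-np.outer(d,d); A.append(M);B.append(M@T[:3,3])
    return np.linalg.solve(sum(A),sum(B))
print('knee',tri((690,345),(650,462)),'stem?',tri((640,365),(575,478)), 'jar check',tri((316,198),(348,237)),'pump',tri((705,490),(648,500)))
E
```

```text
time_s: 7.92
tool_pos: [0.5275, -0.1467, 0.1272]
eef_rot: [2.581, 1.783, 0.006]
ft_force: [0.2, 0.5, -1.8]
gripper_width: 0.272
gripper_force: 59.8
knee [ 0.25958759 -0.68946154  0.45424576] stem? [ 0.22529436 -0.67428791  0.44896021] jar check [0.6161276  0.22480199 0.09917092] pump [ 0.5356377  -0.60750422  0.09923885]
```

```bash
python3 -m handwheel '[[[1,0,0,0,-0.0524],[1,0,0,0,-0.0524],[1,0,0,0,-0.0524],[1,0,0,0,-0.0524],[1,0,0,0,-0.0524],[1,0,0,0,-0.0524],[1,0,0,0,-0.0524],[1,0,0,0,-0.0524]]]' >/dev/null; python3 -m handwheel '[[[1,-0.394,-0.644,0,0],[1,-0.394,-0.644,0,0],[1,-0.394,-0.644,0,0],[1,-0.394,-0.644,0,0],[1,-0.394,-0.644,0,0],[1,0,0,0,0],[1,0,0,0,0]]]'
python3 - <<'E'
from h import *
snap('wrist','w4'); snap('scene','s4')
a=cv2.resize(cv2.imread('pics/w4.png'),(533,400)); b=cv2.imread('pics/s4.png')[170:300,260:390]; b=cv2.resize(b,(260,260))
o=np.zeros((400,793,3),np.uint8); o[:,:533]=a; o[:260,533:]=b; cv2.imwrite('pics/c4.png',o)
E
```

```text
time_s: 9.8
tool_pos: [0.5122, -0.3334, 0.1231]
eef_rot: [-0.951, -2.992, -0.001]
ft_force: [0.1, -0.5, -1.4]
gripper_width: 0.271
gripper_force: 59.7
```

View pics/c4.png

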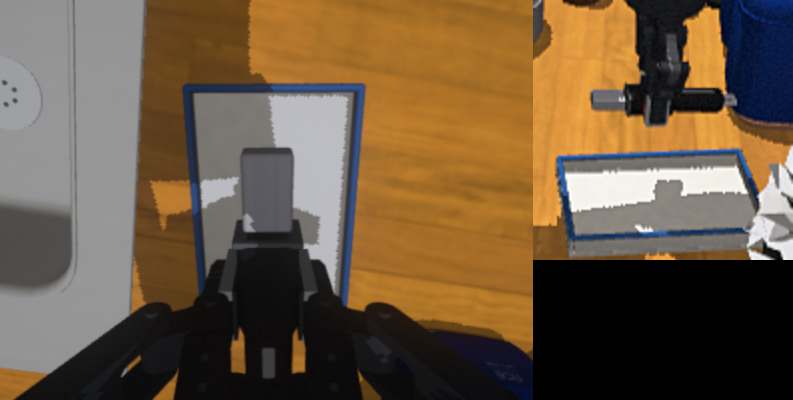

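The handle hangs level over the tray, aligned with it (tray sides at 183–365 at the top edge, handle at 268). I'll shift 4 mm and lower.

```bash
python3 -m handwheel '[[[1,0,0.08,0.6,0],[1,0,0,0.7,0],[1,0,0,0.6,0],[1,0,0,0.22,0],[1,0,0,0.05,0],[1,0,0,0,0],[1,0,0,0,0]]]'
```

```text
time_s: 10.78
tool_pos: [0.5161, -0.3311, 0.0169]
eef_rot: [0.95, 2.993, -0.001]
ft_force: [-0.4, 0.1, -1.4]
gripper_width: 0.271
gripper_force: 59.7
```

```bash
python3 -m handwheel '[[[1,0,0,0.06,0],[1,0,0,0.06,0],[1,0,0,0.04,0],[1,0,0,0,0],[1,0,0,0,0]]]'
```

```text
time_s: 11.4
tool_pos: [0.5154, -0.3307, 0.0078]
eef_rot: [-0.951, -2.994, -0.0]
ft_force: [-0.3, -0.8, -1.3]
gripper_width: 0.269
gripper_force: 59.7
```

```bash
python3 -m handwheel '[[[1,0,0,0.03,0],[1,0,0,0.02,0],[1,0,0,0,0]]]' && python3 -m handwheel '[[[0.2,0,0,0,0],[0.2,0,0,0,0],[0.2,0,0,0,0],[0.2,0,0,0,0]]]'
```

```text
time_s: 11.78
tool_pos: [0.5153, -0.3307, 0.0052]
eef_rot: [-0.951, -2.994, -0.0]
ft_force: [0.1, -0.2, -1.2]
gripper_width: 0.27
gripper_force: 59.7
time_s: 12.28
tool_pos: [0.5155, -0.3307, 0.0054]
eef_rot: [0.951, 2.994, -0.0]
ft_force: [-0.0, -0.4, 0.1]
gripper_width: 0.401
gripper_force: 0.0
```

```bash
python3 -m handwheel '[[[-0.3,0,0,0,0],[-0.3,0,0,0,0],[-0.3,0,0,-0.2,0],[-0.3,0,0,-0.5,0],[-0.3,0,0,-0.8,0],[-0.3,0,0,-0.8,0],[-0.3,0,0,-0.8,0],[-0.3,0,0,-0.8,0]]]' && python3 -c "
from h import *
snap('wrist','w5')" && python3 -m handwheel '[[[-1,0.636,0.6015,0,0],[-1,0.636,0.6015,0,0],[-1,0.636,0.6015,0,0],[-1,0.636,0.6015,0,0],[-1,0.636,0.6015,0,0],[-1,0.636,0.6015,0,0],[-1,0.636,0.6015,0,0],[-1,0.636,0.6015,0,0]]]' >/dev/null; python3 -m handwheel '[[[-1,0.636,0.6015,0,0],[-1,0.636,0.6015,0,0],[-1,0.636,0.6015,0,0],[-1,0.636,0.6015,0,0],[-1,0.636,0.6015,0,0],[-1,0,0,0.8,0],[-1,0,0,0,0],[-1,0,0,0,0]]]'
python3 - <<'E'
from h import *
snap('wrist','w6'); snap('scene','s6'); s=state(); print(s['tool_pos'])
print('tcp px',proj('w6',[s['tool_pos'],[*s['tool_pos'][:2],.035]]))
o=np.zeros((600,800,3),np.uint8); o[:384,:512]=cv2.imread('pics/w6.png')
b=cv2.imread('pics/s6.png'); o[:225,512:]=cv2.resize(b[145:300,185:383],(288,225))
o[384:600,:288]=cv2.resize(cv2.imread('pics/w5.png'),(288,216)); cv2.imwrite('pics/c6.png',o)
E
```

```text
time_s: 13.28
tool_pos: [0.5153, -0.3306, 0.2024]
eef_rot: [0.951, 2.994, -0.0]
ft_force: [1.1, -0.0, 0.0]
gripper_width: 0.651
gripper_force: 0.0
time_s: 15.32
tool_pos: [0.4037, 0.227, 0.1613]
eef_rot: [0.951, 2.994, 0.0]
ft_force: [0.8, -0.3, 0.0]
gripper_width: 0.999
gripper_force: 0.0
[0.40419218 0.22708632 0.16162171]
tcp px [[259.56461856 251.21624785]
 [258.58012237 178.04297867]]
```

View pics/c6.png

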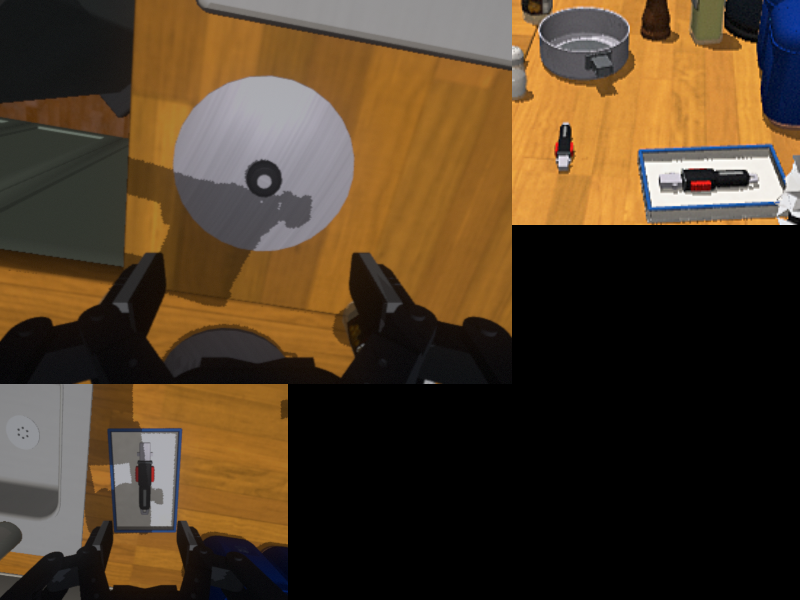

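The handle lies on the tray floor, inside the rim. The lid's knob is at (263,179) against a finger centre line of x≈257.5, so I'll shift +4 mm in tool y and descend.

```bash
python3 -m handwheel '[[[-1,0,0.08,0.6,0],[-1,0,0,0.7,0],[-1,0,0,0.7,0],[-1,0,0,0.5,0],[-1,0,0,0.25,0],[-1,0,0,0.12,0],[-1,0,0,0,0],[-1,0,0,0,0]]]'
python3 - <<'E'
from h import *
snap('wrist','w7'); s=state()
g=cv2.imread('pics/w7.png',0); c=g[150:300,150:370]; 
print(s['tool_pos'],proj('w7',[[*s['tool_pos'][:2],.042],s['tool_pos']]))
for r in range(180,300,10):
    d=np.where(g[r,165:350]<60)[0]+165; print(r,(d.min(),d.max(),len(d)) if len(d) else None)
E
```

```text
time_s: 16.42
tool_pos: [0.4062, 0.2307, 0.0176]
eef_rot: [0.951, 2.993, 0.002]
ft_force: [0.2, -0.2, -0.7]
gripper_width: 0.997
gripper_force: 0.0
[0.406149   0.23071762 0.01753976] [[258.99905737 278.59555596]
 [258.70337019 250.08599438]]
180 None
190 None
200 None
210 None
220 None
230 None
240 (np.int64(240), np.int64(279), 40)
250 (np.int64(230), np.int64(288), 59)
260 (np.int64(227), np.int64(291), 65)
270 (np.int64(165), np.int64(294), 71)
280 (np.int64(165), np.int64(349), 51)
290 (np.int64(165), np.int64(349), 49)
```

```bash
python3 -m handwheel '[[[-1,0,0,0.06,0],[-1,0,0,0,0],[1,0,0,0,0],[1,0,0,0,0],[1,0,0,0,0],[1,0,0,0,0],[1,0,0,0,0],[1,0,0,0,0]]]' && python3 -m handwheel '[[[1,0,0,-0.1,0],[1,0,0,-0.3,0],[1,0,0,-0.6,0],[1,0,0,-0.8,0],[1,0,0,-0.8,0],[1,0,0,-0.8,0],[1,0,0,0,0],[1,0,0,0,0]]]'
```

```text
time_s: 17.48
tool_pos: [0.4072, 0.2316, 0.0149]
eef_rot: [0.95, 2.992, 0.004]
ft_force: [-0.4, 4.0, 13.7]
gripper_width: 0.337
gripper_force: 63.7
time_s: 18.48
tool_pos: [0.405, 0.23, 0.1835]
eef_rot: [-0.951, -2.994, 0.001]
ft_force: [-0.7, 0.0, -2.3]
gripper_width: 0.336
gripper_force: 62.9
```

```bash
python3 -m handwheel '[[[1,-0.3,-0.107,0,0],[1,-0.6,-0.107,0,0],[1,-0.8,-0.107,0,0],[1,-0.9,-0.107,0,0],[1,-0.9,-0.107,0,0],[1,-0.8,-0.107,0,0],[1,-0.6,-0.107,0,0],[1,-0.376,-0.107,0,0]]]' >/dev/null && python3 -m handwheel '[[[1,0,0,0.4,0],[1,0,0,0.4,0],[1,0,0,0.25,0],[1,0,0,0,0],[1,0,0,0,0]]]'
python3 - <<'E'
from h import *
snap('scene','s8'); snap('side','d8')
o=np.zeros((600,800,3),np.uint8)
o[:,:450]=cv2.resize(cv2.imread('pics/s8.png')[130:220,190:280],(450,600))[:,:450] if 0 else cv2.resize(cv2.imread('pics/s8.png')[125:245,190:280],(450,600),interpolation=cv2.INTER_CUBIC)
o[:480,450:]=cv2.resize(cv2.imread('pics/d8.png')[150:246,210:280],(350,480),interpolation=cv2.INTER_CUBIC)
cv2.imwrite('pics/c8.png',o)
E
```

```text
time_s: 20.1
tool_pos: [0.5967, 0.0433, 0.1318]
eef_rot: [0.95, 2.994, 0.0]
ft_force: [0.9, 0.1, -1.8]
gripper_width: 0.337
gripper_force: 63.0
```

View pics/c8.png

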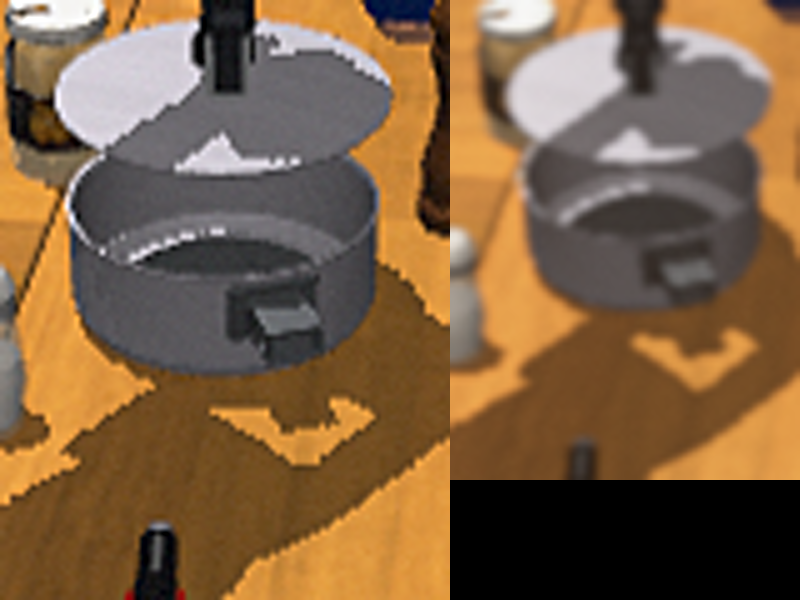

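Run:
```python
from h import *
from scipy.optimize import least_squares
A=lambda X,Y:(190+X/5-.4,125+Y/5-.4); B=lambda X,Y:(210+(X-450)/5-.4,150+Y/5-.4)
def circ(fn,pts,z,r):
    def f(c):
        t=np.linspace(0,2*np.pi,720); q=proj(fn,np.c_[c[0]+r*np.cos(t),c[1]+r*np.sin(t),0*t+z]); return [np.hypot(*(q-p).T).min()*np.sign(1) for p in pts]
    w=np.array([ray(fn,*p,z)[:2] for p in pts]); s=least_squares(lambda c:np.hypot(*(w-c).T)-r,w.mean(0)); print(fn,s.x,np.round(s.fun*1e3,1)); return s.x
t=state()['tool_pos']; z=t[2]-.015+.010
l=circ('s8',[A(*p) for p in[(55,97),(392,92),(225,174),(120,155),(340,147),(150,33)]],z,.085)
p=circ('s8',[A(*p) for p in[(66,205),(379,197),(225,276),(110,252),(330,254)]],.065,.0815)
l2=circ('d8',[B(*p) for p in[(505,95),(772,85),(640,162),(560,143),(720,145)]],z,.085)
p2=circ('d8',[B(*p) for p in[(520,180),(762,190),(640,238)]],.065,.0815)
a=np.radians(144.7);X=np.array([np.cos(a),np.sin(a)]);Y=np.array([np.sin(a),-np.cos(a)])
print('tool',t); 
for d in(p-l,p2-l2,p-t[:2]): print('pan-lid world',d*1e3,'tool',d@X*1e3,d@Y*1e3)
```

```text
s8 [0.59365921 0.04084751] [-0.1 -1.5  0.  -2.4 -4.3 -5.9]
s8 [0.59631306 0.04740096] [-0.4 -1.   0.6 -0.7  0. ]
d8 [0.59599295 0.04499553] [ 1.9 -0.8  2.6 -3.9  0.5]
d8 [0.59751538 0.0464054 ] [ 0.8  0.8 -0.4]
tool [0.59691551 0.04336272 0.1320912 ]
pan-lid world [2.6538557  6.55345114] tool 1.6210503134116612 6.8820685656987575
pan-lid world [1.52242447 1.40987149] tool -0.4278028485624791 2.0303937119964472
pan-lid world [-0.60244587  4.03823541] tool 2.8252038353264806 2.947627774555475
```

```bash
python3 -m handwheel '[[[1,0.02,0.06,0.4,0],[1,0,0,0.4,0],[1,0,0,0.16,0],[1,0,0,0,0],[1,0,0,0,0]]]' && python3 -m handwheel '[[[1,0,0,0.06,0],[1,0,0,0.04,0],[1,0,0,0,0],[1,0,0,0,0]]]'
```

```text
time_s: 20.82
tool_pos: [0.5978, 0.0464, 0.0837]
eef_rot: [0.95, 2.994, 0.0]
ft_force: [0.2, 1.0, -1.6]
gripper_width: 0.337
gripper_force: 63.0
time_s: 21.32
tool_pos: [0.5973, 0.0463, 0.0784]
eef_rot: [0.951, 2.994, 0.0]
ft_force: [-0.4, 0.5, -2.5]
gripper_width: 0.335
gripper_force: 63.0
```

No contact yet with the plug's lower edge just below the rim. I'll continue slowly.

```bash
python3 -m handwheel '[[[1,0,0,0.04,0],[1,0,0,0,0]]]' && python3 -m handwheel '[[[1,0,0,0.04,0],[1,0,0,0,0]]]' && python3 -m handwheel '[[[1,0,0,0.03,0],[1,0,0,0,0],[1,0,0,0,0]]]'
```

```text
time_s: 21.58
tool_pos: [0.5971, 0.0463, 0.0761]
eef_rot: [-0.951, -2.994, 0.0]
ft_force: [0.2, 0.8, -1.3]
gripper_width: 0.339
gripper_force: 63.0
time_s: 21.82
tool_pos: [0.5972, 0.0463, 0.0741]
eef_rot: [-0.951, -2.994, 0.0]
ft_force: [-0.3, 0.2, -2.3]
gripper_width: 0.336
gripper_force: 63.0
time_s: 22.2
tool_pos: [0.5973, 0.0463, 0.0728]
eef_rot: [-0.951, -2.994, 0.0]
ft_force: [1.0, -0.2, -2.1]
gripper_width: 0.335
gripper_force: 63.0
```

```bash
python3 -m handwheel '[[[1,0,0,0.02,0],[1,0,0,0,0],[1,0,0,0,0]]]' && python3 -m handwheel '[[[1,0,0,0.02,0],[1,0,0,0,0],[1,0,0,0,0]]]'
```

```text
time_s: 22.58
tool_pos: [0.5974, 0.0463, 0.0721]
eef_rot: [0.951, 2.994, 0.0]
ft_force: [-2.0, 0.7, 3.9]
gripper_width: 0.338
gripper_force: 64.4
time_s: 22.95
tool_pos: [0.5975, 0.0463, 0.072]
eef_rot: [0.951, 2.994, 0.0]
ft_force: [-6.0, 0.1, 15.2]
gripper_width: 0.337
gripper_force: 67.2
```

Contact came at 0.072, the height expected with the flange on the rim. I'll relax, release, rise and look.

```bash
python3 -m handwheel '[[[1,0,0,-0.03,0],[0.2,0,0,0,0],[-0.3,0,0,0,0],[-0.6,0,0,0,0],[-0.6,0,0,0,0],[-0.6,0,0,-0.3,0],[-0.6,0,0,-0.7,0],[-0.6,0,0,-0.8,0]]]' && python3 -m handwheel '[[[-0.6,0,0,-0.8,0],[-0.6,0,0,-0.8,0],[-0.6,0,0,-0.8,0],[-0.6,0,0,0,0],[-0.6,0,0,0,0]]]'
python3 - <<'E'
from h import *
snap('scene','s9'); snap('wrist','w9')
o=np.zeros((600,800,3),np.uint8)
o[:,:450]=cv2.resize(cv2.imread('pics/s9.png')[125:245,190:280],(450,600),interpolation=cv2.INTER_CUBIC)
o[:262,450:]=cv2.resize(cv2.imread('pics/w9.png'),(350,262)); o[270:490,450:]=cv2.resize(cv2.imread('pics/s9.png')[100:310,90:400],(350,220))
cv2.imwrite('pics/c9.png',o)
E
```

```text
time_s: 23.95
tool_pos: [0.5971, 0.0463, 0.1638]
eef_rot: [-0.951, -2.994, 0.0]
ft_force: [0.7, 0.2, -0.6]
gripper_width: 0.8
gripper_force: 0.0
time_s: 24.58
tool_pos: [0.597, 0.0463, 0.2825]
eef_rot: [0.951, 2.994, 0.0]
ft_force: [-0.4, -0.3, -0.2]
gripper_width: 0.798
gripper_force: 0.0
```

View pics/c9.png

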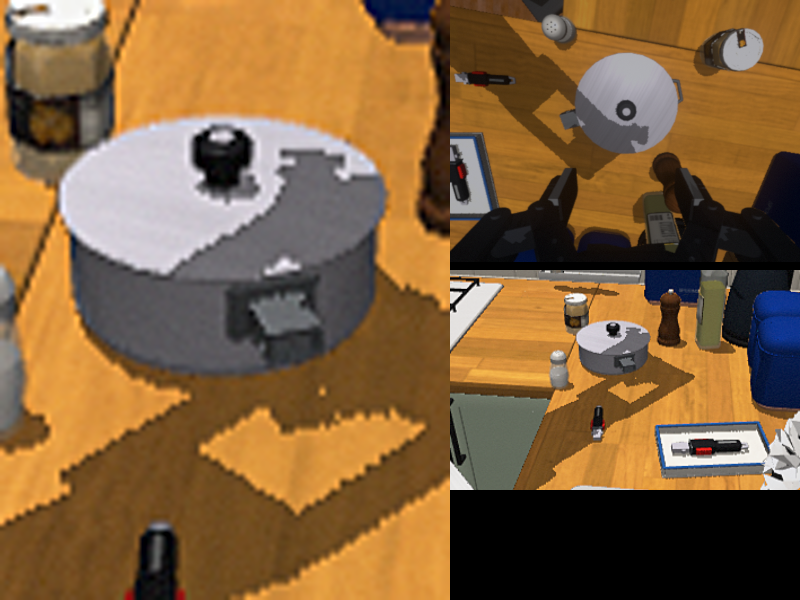

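The lid sits level on the rim with an even overhang each side (60–387 over the pan's 70–377). The handle lies in the tray, the bystanders are in place, and the arm is clear.

```bash
python3 -c "
from bench import order
print(order.close_job())"
```

```text
the job is handed in; nothing more can be done
None
```

I drew the handle out with both buttons squeezed and laid it in the tray, set the lid fully home on the undisturbed pan, and handed the job in at about 25 s; no verdict came back.

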